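# Refill and close up the clamped spice box

### The arm

A 6-joint arm with a two-finger parallel gripper is mounted at the origin on the work surface. World frame = base frame: x ahead of the robot, y to its left, z up, the work surface at z = 0. Lengths are in m, angles in rad, forces in N, time in s.
With the tool pointing down it reaches from about 0.35 to 0.875 m from the base axis. Payload 15.5 kg.
Tool frame: the origin (TCP) lies on the centre line of the jaws, within the pads' length; the fingertips stand 11 mm ahead of it and the grasp point (between the pads) lies 8 mm behind it (r.nose_length is the distance from the TCP to the fingertips, in m); z points along the fingers, y is the line along which they close (so a half turn about z gives the same grasp; the last joint's range is limited). The gripper opens to 85 mm and grips with 20 to 120 N. Pads are 22 mm wide; open, the fingers measure 114 mm over their backs; the gripper's body (76 mm by 85 mm) begins 54 mm behind the grasp point. The pads swing forward as they close: fully open they stand 13 mm farther back than shut.
Start: joints at [1.248, 0.494, 1.345, -0, 1.302, -0.096], TCP at [0.141, 0.609, 0.242] pointing down, gripper open.
Joint ranges: [-2.91, 2.91], [-0.82, 2.16], [0.22, 2.67], [-1.22, 4.37], [0.12, 2.79], [-3.08, 3.08]. Speed limits (rad/s): [1.89, 1.89, 2.57, 3.01, 3.01, 3.01].

### API

Orientations are given as [roll, pitch, yaw] about the fixed x, y, z axes, in that order (R = Rz(yaw) Ry(pitch) Rx(roll)).
In Python, from workcell import r, eyes, job gives the robot as it stands.
- The arm moves only by the tool step_arm, never from a script. Its argument "motion" is text: rows parted by semicolons, each of 7 numbers parted by spaces: the shift along the tool's x, y, z each as a share of 200 mm, from -1 to 1, then the turn, a rotation vector about the tool's x, y, z each as a share of 90 degrees, from -1 to 1, then the finger opening in mm, from 0 to 85.4. A call has 1 to 20 rows; each row is the pose to reach, as a shift and turn from the pose commanded when the call began, along the tool's axes at that moment; what a row does not reach only later rows make up. A row lasts 1/10 s, in which the tool goes at most 50 mm and 8.59 degrees, less where a joint would pass 70% of its speed; a pose out of reach is approached as far as the arm can. A call with a number of a shift or a turn outside -1 to 1 is refused whole. A call with a gripper value outside its range is refused whole. The fingers move at their own pace and stop on an object; "newtons" is the grip in N (left out, the last holds). Time passes only in rows, so rows that repeat a pose let the fingers close. It gives the time, the measured TCP pose, the force, the opening and the grip force at its end, in the units of the state.
- r.read_state(): the state, without advancing time (a new reading comes with each control period).
- eyes.snapshot(name): name is "side" or "top"; returns (picture, depth): 480x640x3 uint8, red, green, blue; 480x640 float32, m along the optical axis (not along the pixel's ray), 0 where there is no reading.
- eyes.get_calibration(name): a dict with "fovy" (degrees; the focal length in pixels is half the picture's height over the tangent of half this angle, whatever the lens; pixels are square), "cx", "cy" (the principal point, pixels), "position" and "orientation" of the camera in the world. Camera axes: x right, y up, looking along -z (the intrinsics and any distortion apply to the point x, -y, -z); pixel columns grow to the right and rows downward; lengths in m; the calibration is good to about 2 mm. A picture is of the moment at which its call begins. get_calibration takes no time and is no camera call.
- job.job_done(): hands the job in; it is judged then, once.
The state is a dict: "time_s": time; "joints": joint angles; "joint_velocities": joint speeds; "effort": joint torques, N m; "position": TCP position; "tool_rot": TCP orientation; "wrist_force": force on the tool from outside, world axes, zero at the start; "wrist_torque": the same for the moment, N m; "width": finger opening in m; "gripper_force": force on a finger pad.
Only numpy, scipy, OpenCV 4.12 (cv2) and the standard library are available. Lean on these libraries where they do the work, as an engineer would, in place of code of your own. Each camera call takes 0.05 s, during which the arm holds its last target. There are 200 camera calls.

### The job

Fill each empty pocket of the teak spice box with one of the spare jars standing to its left, leaving the jars already in the box where they are and any extra spare standing upright on the counter. When all six pockets are full, put the aluminium lid on the box so that it sits fully down all round, then swing both clamps right down onto it. Do not disturb the whistle weight, the red valve cap or the hinged glass jar.

Things in the scene. Friction and masses are not known exactly. Their poses are not given: they have to be found in the camera images.
- lid_seat (a point): Teak spice box, fixed to the counter: centre of the top face of its base slab (200 mm in x, 262 in y, top 8 mm above the counter). On it a wall 18 mm high, outside 160 (x) by 190 mm (y), encloses six pockets, 2 columns (x) by 3 rows (y); between the columns a 36 mm wide rib, also 18 high. The lid rests on the slab around the wall. z up; x, y along the box's sides; yaw varies.
- pocket0 (a point): Pocket of the box (near right as the robot sees it): the point where the centre of a jar properly standing in it lies, 28 mm above the pocket floor. Pocket about 56 mm in x by 56 mm in y, 18 mm deep, floor on the slab; in the box frame its offset from lid_seat is (-46, -60) mm. Axes as the box's. A jar may stand anywhere in the pocket (about 6 mm of play each way).
- pocket1 (a point): Pocket of the box (near middle as the robot sees it): the point where the centre of a jar properly standing in it lies, 28 mm above the pocket floor. Pocket about 56 mm in x by 56 mm in y, 18 mm deep, floor on the slab; in the box frame its offset from lid_seat is (-46, 0) mm. Axes as the box's. A jar may stand anywhere in the pocket (about 6 mm of play each way).
- pocket2 (a point): Pocket of the box (near left as the robot sees it): the point where the centre of a jar properly standing in it lies, 28 mm above the pocket floor. Pocket about 56 mm in x by 56 mm in y, 18 mm deep, floor on the slab; in the box frame its offset from lid_seat is (-46, 60) mm. Axes as the box's. A jar may stand anywhere in the pocket (about 6 mm of play each way).
- pocket3 (a point): Pocket of the box (far right as the robot sees it): the point where the centre of a jar properly standing in it lies, 28 mm above the pocket floor. Pocket about 56 mm in x by 56 mm in y, 18 mm deep, floor on the slab; in the box frame its offset from lid_seat is (46, -60) mm. Axes as the box's. A jar may stand anywhere in the pocket (about 6 mm of play each way).
- pocket4 (a point): Pocket of the box (far middle as the robot sees it): the point where the centre of a jar properly standing in it lies, 28 mm above the pocket floor. Pocket about 56 mm in x by 56 mm in y, 18 mm deep, floor on the slab; in the box frame its offset from lid_seat is (46, 0) mm. Axes as the box's. A jar may stand anywhere in the pocket (about 6 mm of play each way).
- pocket5 (a point): Pocket of the box (far left as the robot sees it): the point where the centre of a jar properly standing in it lies, 28 mm above the pocket floor. Pocket about 56 mm in x by 56 mm in y, 18 mm deep, floor on the slab; in the box frame its offset from lid_seat is (46, 60) mm. Axes as the box's. A jar may stand anywhere in the pocket (about 6 mm of play each way).
- stored0_mid (a point): Centre (half-way up) of a spice jar that may already stand in pocket0; None if absent, and then that pocket is empty at the start. Round jar with closed steel lid, 44 mm diameter, 56 mm tall, about 110 g, z up its axis.
- stored1_mid (a point): Centre (half-way up) of a spice jar that may already stand in pocket1; None if absent, and then that pocket is empty at the start. Round jar with closed steel lid, 44 mm diameter, 56 mm tall, about 110 g, z up its axis.
- stored2_mid (a point): Centre (half-way up) of a spice jar that may already stand in pocket2; None if absent, and then that pocket is empty at the start. Round jar with closed steel lid, 44 mm diameter, 56 mm tall, about 110 g, z up its axis.
- stored3_mid (a point): Centre (half-way up) of a spice jar that may already stand in pocket3; None if absent, and then that pocket is empty at the start. Round jar with closed steel lid, 44 mm diameter, 56 mm tall, about 110 g, z up its axis.
- stored4_mid (a point): Centre (half-way up) of a spice jar that may already stand in pocket4; None if absent, and then that pocket is empty at the start. Round jar with closed steel lid, 44 mm diameter, 56 mm tall, about 110 g, z up its axis.
- stored5_mid (a point): Centre (half-way up) of a spice jar that may already stand in pocket5; None if absent, and then that pocket is empty at the start. Round jar with closed steel lid, 44 mm diameter, 56 mm tall, about 110 g, z up its axis.
- spare0_mid (a point): Centre (half-way up) of a spare spice jar standing on the counter to the left of the box: same 44 mm diameter, 56 mm tall jar, about 110 g, z up its axis. There are always five spares.
- spare1_mid (a point): Centre (half-way up) of a spare spice jar standing on the counter to the left of the box: same 44 mm diameter, 56 mm tall jar, about 110 g, z up its axis. There are always five spares.
- spare2_mid (a point): Centre (half-way up) of a spare spice jar standing on the counter to the left of the box: same 44 mm diameter, 56 mm tall jar, about 110 g, z up its axis. There are always five spares.
- spare3_mid (a point): Centre (half-way up) of a spare spice jar standing on the counter to the left of the box: same 44 mm diameter, 56 mm tall jar, about 110 g, z up its axis. There are always five spares.
- spare4_mid (a point): Centre (half-way up) of a spare spice jar standing on the counter to the left of the box: same 44 mm diameter, 56 mm tall jar, about 110 g, z up its axis. There are always five spares.
- lid_handle (a point): Loose aluminium lid, a deep cover open below, rim down: centre of its teak bar handle (70 along lid x, 14 wide, 32 tall), 80 mm above the rim. Lid outside 176 (x) by 206 mm (y), 64 high; inside 170 by 200, 60 high (5 mm play each side on the box's wall); 0.4 kg. Seated: 80 mm above lid_seat, its x along the box's x (either way round). Starts about a quarter turn off, right of the box.
- clamp_left (a joint): Angle of the red-ended steel clamp arm at the box's left (+y) side: 0 = down, level, pointing to the box's middle, 1 mm above a seated lid; 1.57 = upright; up to 2.5 = leaning out. Stays where left (0.08 N m friction); starts about 2. Arm 55 mm long, 24 wide, 8 thick. Hinge along the box's x, at (0, +117, 69 up) mm from lid_seat in the box frame, on a post 34 (x) by 12 mm.
- clamp_right (a joint): Angle of the red-ended steel clamp arm at the box's right (-y) side: 0 = down, level, pointing to the box's middle, 1 mm above a seated lid; 1.57 = upright; up to 2.5 = leaning out. Stays where left (0.08 N m friction); starts about 2. Arm 55 mm long, 24 wide, 8 thick. Hinge along the box's x, at (0, -117, 69 up) mm from lid_seat in the box frame, on a post 34 (x) by 12 mm.
- whistle: Bystander: stainless steel whistle weight, 34 mm diameter, 42 mm tall, on the counter; origin at its underside.
- valve_cap: Bystander: red plastic safety valve cap, 34 mm diameter, 21 mm tall, on the counter; origin at its underside.
- hinged_jar: Bystander: larger glass jar with hinged steel lid, closed, 76 mm diameter, 85 mm tall, on the counter behind the lid; origin at its underside.
Not all that is in view belongs to the job. What is shaped like the part that bears spare4_mid but black or blue is not meant.

How it is judged:
On the way, in this order (a step that is already met when the one before it is completed fails the run):
1. all six pockets hold an upright jar standing on the pocket floor (((distance between stored0_mid and pocket0 below 0.016 m and angle between stored0_mid's own z axis and vertical below 0.2 rad) or (distance between stored1_mid and pocket0 below 0.016 m and angle between stored1_mid's own z axis and vertical below 0.2 rad) or (distance between stored2_mid and pocket0 below 0.016 m and angle between stored2_mid's own z axis and vertical below 0.2 rad) or (distance between stored3_mid and pocket0 below 0.016 m and angle between stored3_mid's own z axis and vertical below 0.2 rad) or (distance between stored4_mid and pocket0 below 0.016 m and angle between stored4_mid's own z axis and vertical below 0.2 rad) or (distance between stored5_mid and pocket0 below 0.016 m and angle between stored5_mid's own z axis and vertical below 0.2 rad) or (distance between spare0_mid and pocket0 below 0.016 m and angle between spare0_mid's own z axis and vertical below 0.2 rad) or (distance between spare1_mid and pocket0 below 0.016 m and angle between spare1_mid's own z axis and vertical below 0.2 rad) or (distance between spare2_mid and pocket0 below 0.016 m and angle between spare2_mid's own z axis and vertical below 0.2 rad) or (distance between spare3_mid and pocket0 below 0.016 m and angle between spare3_mid's own z axis and vertical below 0.2 rad) or (distance between spare4_mid and pocket0 below 0.016 m and angle between spare4_mid's own z axis and vertical below 0.2 rad)) and ((distance between stored0_mid and pocket1 below 0.016 m and angle between stored0_mid's own z axis and vertical below 0.2 rad) or (distance between stored1_mid and pocket1 below 0.016 m and angle between stored1_mid's own z axis and vertical below 0.2 rad) or (distance between stored2_mid and pocket1 below 0.016 m and angle between stored2_mid's own z axis and vertical below 0.2 rad) or (distance between stored3_mid and pocket1 below 0.016 m and angle between stored3_mid's own z axis and vertical below 0.2 rad) or (distance between stored4_mid and pocket1 below 0.016 m and angle between stored4_mid's own z axis and vertical below 0.2 rad) or (distance between stored5_mid and pocket1 below 0.016 m and angle between stored5_mid's own z axis and vertical below 0.2 rad) or (distance between spare0_mid and pocket1 below 0.016 m and angle between spare0_mid's own z axis and vertical below 0.2 rad) or (distance between spare1_mid and pocket1 below 0.016 m and angle between spare1_mid's own z axis and vertical below 0.2 rad) or (distance between spare2_mid and pocket1 below 0.016 m and angle between spare2_mid's own z axis and vertical below 0.2 rad) or (distance between spare3_mid and pocket1 below 0.016 m and angle between spare3_mid's own z axis and vertical below 0.2 rad) or (distance between spare4_mid and pocket1 below 0.016 m and angle between spare4_mid's own z axis and vertical below 0.2 rad)) and ((distance between stored0_mid and pocket2 below 0.016 m and angle between stored0_mid's own z axis and vertical below 0.2 rad) or (distance between stored1_mid and pocket2 below 0.016 m and angle between stored1_mid's own z axis and vertical below 0.2 rad) or (distance between stored2_mid and pocket2 below 0.016 m and angle between stored2_mid's own z axis and vertical below 0.2 rad) or (distance between stored3_mid and pocket2 below 0.016 m and angle between stored3_mid's own z axis and vertical below 0.2 rad) or (distance between stored4_mid and pocket2 below 0.016 m and angle between stored4_mid's own z axis and vertical below 0.2 rad) or (distance between stored5_mid and pocket2 below 0.016 m and angle between stored5_mid's own z axis and vertical below 0.2 rad) or (distance between spare0_mid and pocket2 below 0.016 m and angle between spare0_mid's own z axis and vertical below 0.2 rad) or (distance between spare1_mid and pocket2 below 0.016 m and angle between spare1_mid's own z axis and vertical below 0.2 rad) or (distance between spare2_mid and pocket2 below 0.016 m and angle between spare2_mid's own z axis and vertical below 0.2 rad) or (distance between spare3_mid and pocket2 below 0.016 m and angle between spare3_mid's own z axis and vertical below 0.2 rad) or (distance between spare4_mid and pocket2 below 0.016 m and angle between spare4_mid's own z axis and vertical below 0.2 rad)) and ((distance between stored0_mid and pocket3 below 0.016 m and angle between stored0_mid's own z axis and vertical below 0.2 rad) or (distance between stored1_mid and pocket3 below 0.016 m and angle between stored1_mid's own z axis and vertical below 0.2 rad) or (distance between stored2_mid and pocket3 below 0.016 m and angle between stored2_mid's own z axis and vertical below 0.2 rad) or (distance between stored3_mid and pocket3 below 0.016 m and angle between stored3_mid's own z axis and vertical below 0.2 rad) or (distance between stored4_mid and pocket3 below 0.016 m and angle between stored4_mid's own z axis and vertical below 0.2 rad) or (distance between stored5_mid and pocket3 below 0.016 m and angle between stored5_mid's own z axis and vertical below 0.2 rad) or (distance between spare0_mid and pocket3 below 0.016 m and angle between spare0_mid's own z axis and vertical below 0.2 rad) or (distance between spare1_mid and pocket3 below 0.016 m and angle between spare1_mid's own z axis and vertical below 0.2 rad) or (distance between spare2_mid and pocket3 below 0.016 m and angle between spare2_mid's own z axis and vertical below 0.2 rad) or (distance between spare3_mid and pocket3 below 0.016 m and angle between spare3_mid's own z axis and vertical below 0.2 rad) or (distance between spare4_mid and pocket3 below 0.016 m and angle between spare4_mid's own z axis and vertical below 0.2 rad)) and ((distance between stored0_mid and pocket4 below 0.016 m and angle between stored0_mid's own z axis and vertical below 0.2 rad) or (distance between stored1_mid and pocket4 below 0.016 m and angle between stored1_mid's own z axis and vertical below 0.2 rad) or (distance between stored2_mid and pocket4 below 0.016 m and angle between stored2_mid's own z axis and vertical below 0.2 rad) or (distance between stored3_mid and pocket4 below 0.016 m and angle between stored3_mid's own z axis and vertical below 0.2 rad) or (distance between stored4_mid and pocket4 below 0.016 m and angle between stored4_mid's own z axis and vertical below 0.2 rad) or (distance between stored5_mid and pocket4 below 0.016 m and angle between stored5_mid's own z axis and vertical below 0.2 rad) or (distance between spare0_mid and pocket4 below 0.016 m and angle between spare0_mid's own z axis and vertical below 0.2 rad) or (distance between spare1_mid and pocket4 below 0.016 m and angle between spare1_mid's own z axis and vertical below 0.2 rad) or (distance between spare2_mid and pocket4 below 0.016 m and angle between spare2_mid's own z axis and vertical below 0.2 rad) or (distance between spare3_mid and pocket4 below 0.016 m and angle between spare3_mid's own z axis and vertical below 0.2 rad) or (distance between spare4_mid and pocket4 below 0.016 m and angle between spare4_mid's own z axis and vertical below 0.2 rad)) and ((distance between stored0_mid and pocket5 below 0.016 m and angle between stored0_mid's own z axis and vertical below 0.2 rad) or (distance between stored1_mid and pocket5 below 0.016 m and angle between stored1_mid's own z axis and vertical below 0.2 rad) or (distance between stored2_mid and pocket5 below 0.016 m and angle between stored2_mid's own z axis and vertical below 0.2 rad) or (distance between stored3_mid and pocket5 below 0.016 m and angle between stored3_mid's own z axis and vertical below 0.2 rad) or (distance between stored4_mid and pocket5 below 0.016 m and angle between stored4_mid's own z axis and vertical below 0.2 rad) or (distance between stored5_mid and pocket5 below 0.016 m and angle between stored5_mid's own z axis and vertical below 0.2 rad) or (distance between spare0_mid and pocket5 below 0.016 m and angle between spare0_mid's own z axis and vertical below 0.2 rad) or (distance between spare1_mid and pocket5 below 0.016 m and angle between spare1_mid's own z axis and vertical below 0.2 rad) or (distance between spare2_mid and pocket5 below 0.016 m and angle between spare2_mid's own z axis and vertical below 0.2 rad) or (distance between spare3_mid and pocket5 below 0.016 m and angle between spare3_mid's own z axis and vertical below 0.2 rad) or (distance between spare4_mid and pocket5 below 0.016 m and angle between spare4_mid's own z axis and vertical below 0.2 rad))), for 0.2 s.
2. the lid is seated over the six jars (all of step 1 and horizontal distance between lid_handle and lid_seat below 0.011 m and z of lid_handle in the frame of lid_seat between 0.076 and 0.084 m and angle between the x axis of lid_handle and the x axis of lid_seat, either way round below 0.1 rad and angle between lid_handle's own z axis and vertical below 0.05 rad), for 0.2 s.
3. both clamps are down on the seated lid (horizontal distance between lid_handle and lid_seat below 0.011 m and z of lid_handle in the frame of lid_seat between 0.076 and 0.084 m and angle between the x axis of lid_handle and the x axis of lid_seat, either way round below 0.1 rad and angle between lid_handle's own z axis and vertical below 0.05 rad and value of joint each of clamp_left, clamp_right below 0.12 rad), for 0.2 s.
At the end, for the whole second after the job is handed in: Six pockets each hold an upright jar (centre within 16 mm of the pocket point); lid seated (4 mm in height, 11 mm sideways, 0.1 rad in yaw, level to 0.05 rad) and still; both clamps below 0.12 rad; left-over spares upright on the counter, over 100 mm from the box's centre (all of step 1 and all of step 3 and (distance between spare0_mid and pocket0 below 0.016 m or distance between spare0_mid and pocket1 below 0.016 m or distance between spare0_mid and pocket2 below 0.016 m or distance between spare0_mid and pocket3 below 0.016 m or distance between spare0_mid and pocket4 below 0.016 m or distance between spare0_mid and pocket5 below 0.016 m or (angle between spare0_mid's own z axis and vertical below 0.2 rad and height (world z) of spare0_mid below 0.033 m and horizontal distance between spare0_mid and lid_seat above 0.1 m)) and (distance between spare1_mid and pocket0 below 0.016 m or distance between spare1_mid and pocket1 below 0.016 m or distance between spare1_mid and pocket2 below 0.016 m or distance between spare1_mid and pocket3 below 0.016 m or distance between spare1_mid and pocket4 below 0.016 m or distance between spare1_mid and pocket5 below 0.016 m or (angle between spare1_mid's own z axis and vertical below 0.2 rad and height (world z) of spare1_mid below 0.033 m and horizontal distance between spare1_mid and lid_seat above 0.1 m)) and (distance between spare2_mid and pocket0 below 0.016 m or distance between spare2_mid and pocket1 below 0.016 m or distance between spare2_mid and pocket2 below 0.016 m or distance between spare2_mid and pocket3 below 0.016 m or distance between spare2_mid and pocket4 below 0.016 m or distance between spare2_mid and pocket5 below 0.016 m or (angle between spare2_mid's own z axis and vertical below 0.2 rad and height (world z) of spare2_mid below 0.033 m and horizontal distance between spare2_mid and lid_seat above 0.1 m)) and (distance between spare3_mid and pocket0 below 0.016 m or distance between spare3_mid and pocket1 below 0.016 m or distance between spare3_mid and pocket2 below 0.016 m or distance between spare3_mid and pocket3 below 0.016 m or distance between spare3_mid and pocket4 below 0.016 m or distance between spare3_mid and pocket5 below 0.016 m or (angle between spare3_mid's own z axis and vertical below 0.2 rad and height (world z) of spare3_mid below 0.033 m and horizontal distance between spare3_mid and lid_seat above 0.1 m)) and (distance between spare4_mid and pocket0 below 0.016 m or distance between spare4_mid and pocket1 below 0.016 m or distance between spare4_mid and pocket2 below 0.016 m or distance between spare4_mid and pocket3 below 0.016 m or distance between spare4_mid and pocket4 below 0.016 m or distance between spare4_mid and pocket5 below 0.016 m or (angle between spare4_mid's own z axis and vertical below 0.2 rad and height (world z) of spare4_mid below 0.033 m and horizontal distance between spare4_mid and lid_seat above 0.1 m)) and linear speed of lid below 0.02 m/s); the robot touches nothing.
It fails at once if the whistle weight is pushed aside by more than 30 mm (distance of whistle from where it was at the start of the episode above 0.03 m).
It fails at once if the red valve cap is pushed aside by more than 30 mm (distance of valve_cap from where it was at the start of the episode above 0.03 m).
It fails at once if the hinged glass jar is pushed aside by more than 30 mm (distance of hinged_jar from where it was at the start of the episode above 0.03 m).
It fails at once if a jar that was already in its pocket is taken out (distance of any of stored0_mid, stored1_mid, stored2_mid, stored3_mid, stored4_mid, stored5_mid from where it was at the start of the episode above 0.03 m).
Of stored0, stored1, stored2, stored3, stored4, stored5 only 1 to 3 are there at a start; the rules pass over those that are not, and their reading is None.
At some moment in a run one of lid, spare0, spare1, spare2, spare3, spare4 may be knocked a few centimetres aside while the robot is not near it.
Once in a run the grip may slacken for a moment while it holds something.
It also fails if it takes over 210 s, if anything falls off the work surface, if the arm or the gripper's body presses on something with over 40 N, if the wrist force passes 120 N, or if a joint passes its speed limit or range.

## Working session

There is one attempt and no reset: what is moved stays moved. The work goes in short steps, Python scripts to look and compute and a tool call to move; the robot and the scene stay as the last step left them, time stands still between calls to the robot, and variables do not carry over. Pictures are saved under pics/ and viewed, at most 14 in all, crops included, and the job is handed in when it is done.

Besides the shell and the picture viewer there is one more tool, called as name(argument=value, ...), one argument or row to a line, values as JSON. step_arm: Moves the arm, as the interface text tells. Its arguments: {"type":"object","properties":{"motion":{"type":"string"},"newtons":{"type":"number"}},"required":["motion"]}

```bash
ls; mkdir -p pics; cat > h.py <<'E'
import numpy as np, cv2
from scipy.spatial.transform import Rotation as R
from workcell import r, eyes, job
def look(name,tag=None):
    im,d=eyes.snapshot(name)
    if tag: cv2.imwrite(f'pics/{tag}.png',im[:,:,::-1])
    return im,d
E
python3 - <<'E'
from h import *
for n in('side','top'):
    look(n,n+'0'); print(n,eyes.get_calibration(n))
s=r.read_state(); print(s['time_s'],s['position'],s['tool_rot'],s['width'],r.nose_length)
E
```

```text
pics
side {'fovy': 49.93559939075111, 'cx': 313.44603744046464, 'cy': 244.97561894156703, 'position': array([ 0.03719807, -0.60064083,  0.7346164 ]), 'orientation': array([ 0.87232277, -0.01790063, -0.68948748])}
top {'fovy': 54.15448402374482, 'cx': 317.2333561524172, 'cy': 238.41943667524538, 'position': array([0.51849047, 0.02230386, 1.05276982]), 'orientation': array([ 0.05745251, -0.03086997, -1.5436348 ])}
0.1 [0.14104066 0.6085711  0.24178107] [-3.14053283e+00 -1.01561581e-04  2.91378383e+00] 0.08510748678596942 0.011
```

View pics/top0.png

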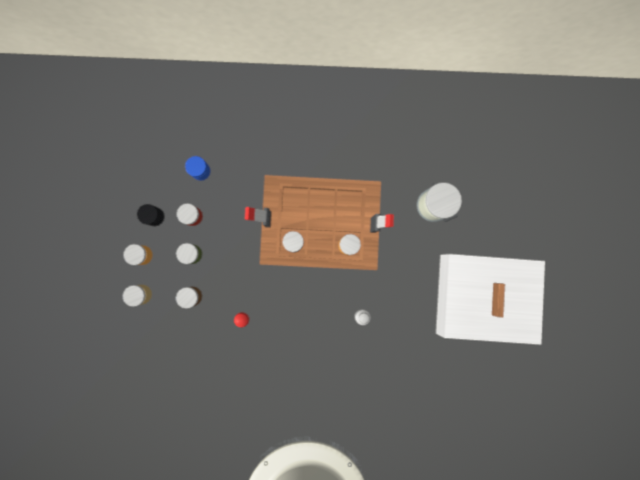

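View pics/side0.png

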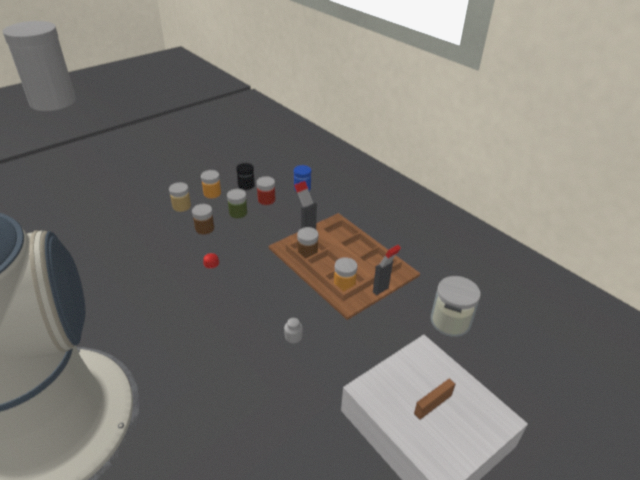

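Top view: box at about (320,222), with stored jars at (293,241) (pocket2) and (350,244) (pocket0), so pockets 1, 3, 4 and 5 are empty. 

Candidates for spares, with pixels:
- **White tops:** (187,214), (134,255), (187,254), (134,296), (187,298). These are the five spares.
- **Not meant:** black (149,214) and blue (196,167).
- **White but not spares:** the whistle (363,317) and the hinged jar (440,200).

The lid is at (490,300) with its handle at (498,300). The red cap is at (241,320). The side view agrees.

```bash
cat >> h.py <<'E'
def cam(n):
    c=eyes.get_calibration(n); f=240/np.tan(np.radians(c['fovy'])/2)
    return c,f,R.from_euler('xyz',c['orientation']).as_matrix()
def plane(n,uv,z):
    c,f,M=cam(n); uv=np.atleast_2d(np.asarray(uv,float))
    d=np.c_[(uv[:,0]-c['cx'])/f,-(uv[:,1]-c['cy'])/f,-np.ones(len(uv))]@M.T
    return c['position']+d*((z-c['position'][2])/d[:,2])[:,None]
def proj(n,P):
    c,f,M=cam(n); q=(np.atleast_2d(P)-c['position'])@M
    return np.c_[c['cx']-f*q[:,0]/q[:,2],c['cy']+f*q[:,1]/q[:,2]]
def blobs(mask,amin):
    cs,_=cv2.findContours(mask.astype(np.uint8)*255,cv2.RETR_EXTERNAL,cv2.CHAIN_APPROX_NONE)
    return [c for c in cs if cv2.contourArea(c)>amin]
def grey(im,lo=140): 
    h=cv2.cvtColor(im,cv2.COLOR_RGB2HSV); return (h[...,1]<45)&(h[...,2]>lo)
def wood(im):
    h=cv2.cvtColor(im,cv2.COLOR_RGB2HSV); return (h[...,0]<16)&(h[...,1]>90)&(h[...,1]<215)&(h[...,2]>60)
def depthz(n,d,uv):
    c,f,M=cam(n); u,v=np.round(uv).astype(int); k=np.median(d[v-2:v+3,u-2:u+3])
    return (c['position']+k*(M@[(u-c['cx'])/f,-(v-c['cy'])/f,-1]))
def rect(n,c,z):
    P=plane(n,c.reshape(-1,2),z)[:,:2]; (o,s,a)=cv2.minAreaRect((P*1000).astype(np.float32))
    return np.round(o,1),np.round(s,1),round(a,1)
def spares(im,d,vmin=110,um=270):
    for c in blobs(grey(im),120):
        o,rad=cv2.minEnclosingCircle(c)
        if 9<rad<14 : print('jar px',np.round(o,1),'r',round(rad,1),'XY@56',plane('top',[o],.056)[0,:2].round(4),'@64',plane('top',[o],.064)[0,:2].round(4),'z',depthz('top',d,o)[2].round(3))
E
cat > m.py <<'E'
from h import *
im,d=look('top'); spares(im,d)
for c in blobs(wood(im),100):
    o,s,a=cv2.minAreaRect(c)
    big=cv2.contourArea(c)>3000; z=.008 if big else .096
    print('wood',np.round(o),rect('top',c,z),'z',depthz('top',d,o)[2].round(3))
for c in blobs(grey(im,120),3000):
    x,y,w,h=cv2.boundingRect(c)
    if y>100: print('lid',x,y,w,h,rect('top',c,.064))
cv2.imwrite('pics/crop1.png',cv2.resize(im[140:340,100:420,::-1],None,fx=2.5,fy=2.5,interpolation=cv2.INTER_CUBIC))
E
python3 m.py
```

```text
jar px [186.  297.5] r 10.6 XY@56 [0.4448 0.2646] @64 [0.4454 0.2627] z 0.056
jar px [132.8 295.4] r 10.8 XY@56 [0.4463 0.375 ] @64 [0.4469 0.3722] z 0.056
jar px [133.6 254. ] r 10.6 XY@56 [0.5328 0.3776] @64 [0.5327 0.3747] z 0.057
jar px [186.  253.2] r 10.5 XY@56 [0.5374 0.2686] @64 [0.5373 0.2666] z 0.057
jar px [349.9 244.1] r 10.1 XY@56 [ 0.5666 -0.0769] @64 [ 0.5662 -0.0761] z 0.064
jar px [292.5 241.3] r 10.3 XY@56 [0.569  0.0455] @64 [0.5686 0.0453] z 0.064
jar px [186.5 213.3] r 10.6 XY@56 [0.6218 0.2711] @64 [0.621  0.2691] z 0.056
wood [240. 320.] (array([406.5, 144.2]), array([30., 30.]), 2.0) z 0.02
wood [498. 300.] (array([ 458.8, -380. ]), array([65.5, 20.8]), 0.2) z 0.094
wood [249. 213.] (array([622.2, 134.5]), array([20.7, 27. ]), 82.7) z 0.12
wood [320. 222.] (array([616.3, -14.4]), array([262.4, 200.1]), 88.7) z 0.026
lid 249 441 115 39 (array([120.1,   3. ]), array([ 76.1, 233.6]), 0.8)
lid 435 253 111 92 (array([ 459.5, -377.1]), array([229.1, 180.3]), 87.4)
```

View pics/crop1.png

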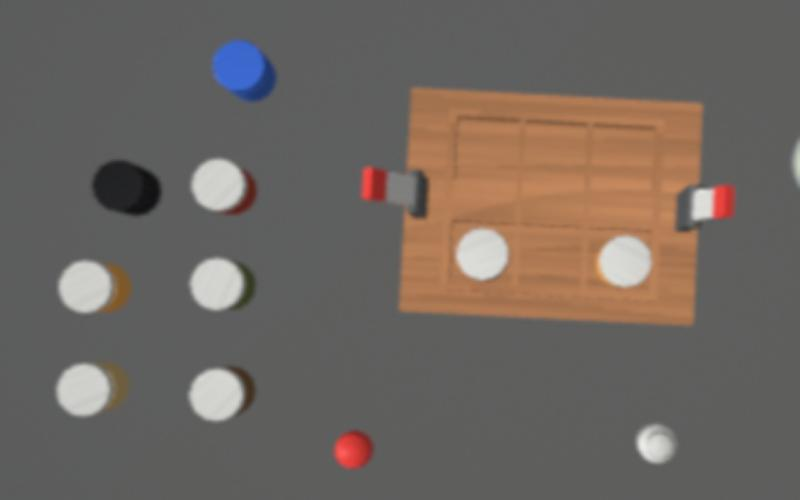

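The crop confirms five steel-lidded spares, with black and blue excluded. The box measures 262×200 mm and its yaw is about −1.3°. I'll write a helper that converts a target into move shares.

```bash
cat > go.py <<'E'
# usage: go.py x y z yaw [x y z ...]: shares of the move from the present pose for each waypoint
from h import *; import sys
s=r.read_state(); p=np.array(s['position']); M=R.from_euler('xyz',s['tool_rot'])
print('t',round(s['time_s'],1),'p',p.round(4),'rpy',np.round(s['tool_rot'],3),'w',round(s['width'],4),'q6',round(s['joints'][5],2))
a=list(map(float,sys.argv[1:]))
for i in range(0,len(a),4):
    T=R.from_euler('xyz',[np.pi,0,a[i+3]]); v=M.inv().apply(np.array(a[i:i+3])-p)/.2; w=(M.inv()*T).as_rotvec()/(np.pi/2)
    print(np.r_[v,w].round(3))
E
python3 go.py 0.3 .49 .2 1.57 .532 .376 .15 1.57
```

```text
t 0.1 p [0.1411 0.6086 0.2418] rpy [-3.141 -0.     2.914] w 0.0856 q6 -0.1
[-0.908 -0.398  0.209 -0.001  0.     0.855]
[-2.167e+00 -6.910e-01  4.600e-01 -1.000e-03  0.000e+00  8.550e-01]
```

step_arm(
  motion="-0.3 -0.13 0.07 0 0 0.3 62; -0.6 -0.27 0.14 0 0 0.6 62; -0.908 -0.398 0.209 0 0 0.855 62; -0.908 -0.398 0.209 0 0 0.855 62; -0.908 -0.398 0.209 0 0 0.855 62; -0.908 -0.398 0.209 0 0 0.855 62; -0.908 -0.398 0.209 0 0 0.855 62; -0.908 -0.398 0.209 0 0 0.855 62; -0.908 -0.398 0.209 0 0 0.855 62; -0.908 -0.398 0.209 0 0 0.855 62; -0.908 -0.398 0.209 0 0 0.855 62",
  newtons=40,
)

```text
time_s: 1.25
position: [0.3, 0.4903, 0.2004]
tool_rot: [-3.141, 0.0, 1.575]
wrist_force: [-0.0, -0.2, 0.6]
width: 0.0619
gripper_force: 0.0
```

```bash
python3 go.py .451 .4 .15 1.57 .532 .376 .08 1.57
```

```text
t 1.2 p [0.3    0.4903 0.2004] rpy [-3.141  0.     1.575] w 0.0619 q6 0.91
[-0.455  0.753  0.252 -0.     0.     0.003]
[-0.577  1.157  0.602 -0.     0.     0.003]
```

step_arm(
  motion="-0.28 0.5 0.12 0 0 0 62; -0.56 1 0.25 0 0 0 62; -0.56 1 0.25 0 0 0 62; -0.56 1 0.25 0 0 0 62; -0.56 1 0.25 0 0 0 62; -0.56 1 0.25 0 0 0 62; -0.56 1 0.25 0 0 0 62",
)

```text
time_s: 1.95
position: [0.5003, 0.3778, 0.1501]
tool_rot: [-3.141, 0.0, 1.572]
wrist_force: [-0.4, -0.5, -0.2]
width: 0.0619
gripper_force: 0.0
```

```bash
python3 go.py .533 .3776 .1 1.57 .533 .3776 .037 1.57; python3 m.py | grep -v z.0.064
```

```text
t 1.9 p [0.5003 0.3778 0.1501] rpy [-3.141  0.     1.572] w 0.0619 q6 0.55
[-0.001  0.163  0.25  -0.     0.     0.002]
[-0.001  0.164  0.565 -0.     0.     0.002]
jar px [186.  297.5] r 10.6 XY@56 [0.4448 0.2646] @64 [0.4454 0.2627] z 0.056
jar px [132.9 295.7] r 10.8 XY@56 [0.4457 0.3747] @64 [0.4463 0.3719] z 0.057
jar px [133.6 254. ] r 10.6 XY@56 [0.5328 0.3776] @64 [0.5327 0.3747] z 0.056
jar px [186.  253.2] r 10.5 XY@56 [0.5374 0.2686] @64 [0.5373 0.2666] z 0.056
jar px [292.7 241.3] r 10.2 XY@56 [0.569 0.045] @64 [0.5686 0.0448] z 0.063
jar px [186.6 213.4] r 10.6 XY@56 [0.6217 0.2711] @64 [0.6209 0.2691] z 0.056
wood [240. 320.] (array([406.5, 144.2]), array([30., 30.]), 2.0) z 0.021
wood [498. 300.] (array([ 458.8, -380. ]), array([65.5, 20.8]), 0.2) z 0.095
wood [249. 213.] (array([622.2, 134.4]), array([21.1, 27. ]), 82.7) z 0.121
wood [320. 222.] (array([616.3, -14.4]), array([262.5, 200.1]), 88.7) z 0.026
lid 249 441 115 39 (array([120.1,   3. ]), array([ 76.1, 233.6]), 0.8)
lid 0 323 121 157 (array([226.9, 539.4]), array([204. , 324.2]), 43.3)
lid 435 253 111 92 (array([ 459.5, -377. ]), array([229.2, 180.2]), 87.4)
lid 0 204 96 121 (array([510.6, 549.5]), array([245.1, 192.9]), 3.7)
```

step_arm(
  motion="0 0.163 0.2 0 0 0 62; 0 0.163 0.4 0 0 0 62; 0 0.163 0.56 0 0 0 62; 0 0.163 0.56 0 0 0 62; 0 0.163 0.56 0 0 0 62; 0 0.163 0.56 0 0 0 30; 0 0.163 0.56 0 0 0 30; 0 0.163 0.56 0 0 0 30; 0 0.163 0.56 0 0 0 30; 0 0.163 0.56 0 0 0 30; 0 0.163 0.4 0 0 0 30; 0 0.163 0.2 0 0 0 30; 0 0.163 0 0 0 0 30; 0 0.163 0 0 0 0 30; 0 0.163 0 0 0 0 30",
  newtons=60,
)

```text
time_s: 3.5
position: [0.5332, 0.3788, 0.1528]
tool_rot: [3.138, -0.002, 1.571]
wrist_force: [-0.2, 0.4, -0.9]
width: 0.042
gripper_force: 61.4
```

```bash
python3 go.py .6627 .0446 .15 1.55
```

```text
t 3.5 p [0.5332 0.3788 0.1528] rpy [ 3.138e+00 -2.000e-03  1.571e+00] w 0.042 q6 0.53
[-1.671e+00  6.470e-01  1.300e-02  2.000e-03 -1.000e-03  1.400e-02]
```

step_arm(
  motion="-0.22 0.15 -0.25 0 0 0 30; -0.45 0.3 -0.25 0 0 0 30; -0.7 0.45 -0.25 0 0 0.01 30; -1 0.647 -0.25 0 0 0.014 30; -1 0.647 -0.25 0 0 0.014 30; -1 0.647 -0.25 0 0 0.014 30; -1 0.647 -0.25 0 0 0.014 30; -1 0.647 -0.25 0 0 0.014 30",
)

```text
time_s: 4.3
position: [0.6612, 0.179, 0.1998]
tool_rot: [-3.14, -0.0, 1.549]
wrist_force: [-0.7, 1.0, 0.0]
width: 0.0423
gripper_force: 61.5
```

```bash
python3 go.py .6627 .0446 .1 1.55 .6627 .0446 .046 1.55
```

```text
t 4.3 p [0.6612 0.179  0.1998] rpy [-3.14  -0.     1.549] w 0.0423 q6 0.2
[-0.671  0.023  0.499 -0.001 -0.    -0.001]
[-0.671  0.023  0.769 -0.001 -0.    -0.001]
```

step_arm(
  motion="-0.25 0.02 0 0 0 0 30; -0.5 0.023 0 0 0 0 30; -0.671 0.023 0 0 0 0 30; -0.671 0.023 0.2 0 0 0 30; -0.671 0.023 0.45 0 0 0 30; -0.671 0.023 0.6 0 0 0 30; -0.671 0.023 0.7 0 0 0 30; -0.671 0.023 0.76 0 0 0 30; -0.671 0.023 0.76 0 0 0 30; -0.671 0.023 0.76 0 0 0 30",
)

```text
time_s: 5.3
position: [0.6636, 0.0452, 0.0488]
tool_rot: [3.141, -0.0, 1.55]
wrist_force: [0.1, 0.1, -0.1]
width: 0.0423
gripper_force: 67.9
```

step_arm(
  motion="0 0 0.01 0 0 0 30; 0 0 0.01 0 0 0 62; 0 0 0.01 0 0 0 62; 0 0 0.01 0 0 0 62; 0 0 0.01 0 0 0 62; 0 0 -0.2 0 0 0 62; 0 0 -0.45 0 0 0 62; 0 0 -0.7 0 0 0 62; 0 0 -0.78 0 0 0 62; 0.25 -0.1 -0.78 0 0 0 62; 0.5 -0.2 -0.78 0 0 0 62; 0.75 -0.22 -0.78 0 0 0 62; 0.9 -0.22 -0.78 0 0 0 62; 0.9 -0.22 -0.78 0 0 0 62; 0.9 -0.22 -0.78 0 0 0 62; 0.9 -0.22 -0.78 0 0 0 62",
)

```text
time_s: 6.9
position: [0.6237, 0.224, 0.2044]
tool_rot: [-3.141, 0.0, 1.548]
wrist_force: [-0.2, -0.0, -0.5]
width: 0.0625
gripper_force: 0.0
```

```bash
python3 m.py | grep jar; python3 go.py .621 .271 .12 1.55 .621 .271 .037 1.55
```

```text
jar px [349.9 244.1] r 10.1 XY@56 [ 0.5666 -0.0768] @64 [ 0.5663 -0.076 ] z 0.064
jar px [292.6 241.2] r 10.2 XY@56 [0.5693 0.0453] @64 [0.5689 0.0451] z 0.065
jar px [295.2 196.5] r 10.2 XY@56 [0.665  0.0427] @64 [0.6638 0.0425] z 0.064
t 7.0 p [0.6238 0.2238 0.2045] rpy [-3.141  0.     1.548] w 0.0622 q6 0.28
[ 0.236 -0.02   0.422 -0.     0.    -0.002]
[ 0.236 -0.02   0.837 -0.     0.    -0.002]
```

step_arm(
  motion="0.236 -0.02 0.2 0 0 0 62; 0.236 -0.02 0.4 0 0 0 62; 0.236 -0.02 0.6 0 0 0 62; 0.236 -0.02 0.75 0 0 0 62; 0.236 -0.02 0.837 0 0 0 62; 0.236 -0.02 0.837 0 0 0 62; 0.236 -0.02 0.837 0 0 0 62; 0.236 -0.02 0.837 0 0 0 30; 0.236 -0.02 0.837 0 0 0 30; 0.236 -0.02 0.837 0 0 0 30; 0.236 -0.02 0.837 0 0 0 30; 0.236 -0.02 0.837 0 0 0 30; 0.236 -0.02 0.6 0 0 0 30; 0.236 -0.02 0.3 0 0 0 30; 0.236 -0.02 0 0 0 0 30; 0.236 -0.02 0 0 0 0 30; 0.236 -0.02 0 0 0 0 30; 0.236 -0.02 0 0 0 0 30",
)

```text
time_s: 8.75
position: [0.6207, 0.2721, 0.2051]
tool_rot: [3.14, -0.0, 1.549]
wrist_force: [0.4, -0.3, -2.3]
width: 0.0428
gripper_force: 61.6
```

```bash
python3 go.py .6613 -.0154 .2 1.55 .6613 -.0154 .046 1.55
```

```text
t 8.8 p [0.6207 0.2721 0.2051] rpy [ 3.14  -0.     1.549] w 0.0428 q6 0.35
[-1.433e+00  2.350e-01  2.500e-02  1.000e-03 -0.000e+00 -1.000e-03]
[-1.433e+00  2.340e-01  7.950e-01  1.000e-03 -0.000e+00 -1.000e-03]
```

step_arm(
  motion="-0.25 0.06 0 0 0 0 30; -0.5 0.12 0 0 0 0 30; -0.75 0.18 0 0 0 0 30; -1 0.235 0 0 0 0 30; -1 0.235 0 0 0 0 30; -1 0.235 0 0 0 0 30; -1 0.235 0 0 0 0 30",
)

```text
time_s: 9.45
position: [0.6627, 0.0719, 0.2035]
tool_rot: [-3.14, -0.0, 1.549]
wrist_force: [0.5, -0.2, -0.6]
width: 0.0424
gripper_force: 61.6
```

step_arm(
  motion="-0.2 0 0 0 0 0 30; -0.433 0 0 0 0 0 30; -0.433 0 0.1 0 0 0 30; -0.433 0 0.3 0 0 0 30; -0.433 0 0.5 0 0 0 30; -0.433 0 0.65 0 0 0 30; -0.433 0 0.74 0 0 0 30; -0.433 0 0.78 0 0 0 30; -0.433 0 0.79 0 0 0 30; -0.433 0 0.79 0 0 0 30; -0.433 0 0.79 0 0 0 30",
)

```text
time_s: 10.55
position: [0.6617, -0.0144, 0.047]
tool_rot: [3.141, 0.0, 1.55]
wrist_force: [0.6, 0.8, -1.2]
width: 0.0421
gripper_force: 60.8
```

Next is the spare at (0.537, 0.2686).

step_arm(
  motion="0 0 0 0 0 0 30; 0 0 0 0 0 0 62; 0 0 0 0 0 0 62; 0 0 0 0 0 0 62; 0 0 0 0 0 0 62; 0 0 -0.2 0 0 0 62; 0 0 -0.45 0 0 0 62; 0 0 -0.7 0 0 0 62; 0 0 -0.78 0 0 0 62; 0.25 -0.15 -0.78 0 0 0 62; 0.5 -0.3 -0.78 0 0 0 62; 0.75 -0.45 -0.78 0 0 0 62; 1 -0.62 -0.78 0 0 0 62; 1 -0.62 -0.78 0 0 0 62; 1 -0.62 -0.78 0 0 0 62; 1 -0.62 -0.78 0 0 0 62",
)

```text
time_s: 12.15
position: [0.5416, 0.1879, 0.2027]
tool_rot: [3.141, 0.0, 1.55]
wrist_force: [0.7, 0.3, 0.5]
width: 0.0619
gripper_force: 0.0
```

```bash
python3 m.py | grep -E 'jar|wood'; python3 go.py  .537 .2686 .12 1.55 .537 .2686 .037 1.55
```

```text
jar px [185.9 297.6] r 10.4 XY@56 [0.4445 0.2647] @64 [0.4451 0.2628] z 0.056
jar px [349.9 244.1] r 10.1 XY@56 [ 0.5666 -0.0768] @64 [ 0.5663 -0.076 ] z 0.063
jar px [292.7 241.2] r 10.3 XY@56 [0.5693 0.045 ] @64 [0.5689 0.0449] z 0.064
jar px [322.5 198.5] r 10.1 XY@56 [ 0.6625 -0.0159] @64 [ 0.6613 -0.0155] z 0.065
jar px [295.1 196.6] r 10.1 XY@56 [0.6647 0.0427] @64 [0.6635 0.0425] z 0.064
wood [240. 320.] (array([406.5, 144.2]), array([30., 30.]), 2.0) z 0.02
wood [498. 300.] (array([ 458.8, -380. ]), array([65.4, 20.8]), 0.2) z 0.095
wood [249. 213.] (array([622.2, 134.4]), array([21.1, 27. ]), 82.7) z 0.121
wood [320. 222.] (array([616.3, -14.4]), array([262.4, 200.1]), 88.7) z 0.026
t 12.2 p [0.5422 0.1871 0.2026] rpy [3.141 0.    1.549] w 0.0622 q6 0.25
[ 0.407 -0.035  0.413  0.     0.    -0.001]
[ 0.407 -0.035  0.828  0.     0.    -0.001]
```

step_arm(
  motion="0.2 -0.035 0 0 0 0 62; 0.407 -0.035 0.2 0 0 0 62; 0.407 -0.035 0.4 0 0 0 62; 0.407 -0.035 0.6 0 0 0 62; 0.407 -0.035 0.75 0 0 0 62; 0.407 -0.035 0.828 0 0 0 62; 0.407 -0.035 0.828 0 0 0 62; 0.407 -0.035 0.828 0 0 0 62; 0.407 -0.035 0.828 0 0 0 30; 0.407 -0.035 0.828 0 0 0 30; 0.407 -0.035 0.828 0 0 0 30; 0.407 -0.035 0.828 0 0 0 30; 0.407 -0.035 0.828 0 0 0 30; 0.407 -0.035 0.6 0 0 0 30; 0.407 -0.035 0.3 0 0 0 30; 0.407 -0.035 0 0 0 0 30; 0.407 -0.035 0 0 0 0 30; 0.407 -0.035 0 0 0 0 30; 0.407 -0.035 0 0 0 0 30",
)

```text
time_s: 14.1
position: [0.5366, 0.2687, 0.2029]
tool_rot: [3.141, -0.0, 1.549]
wrist_force: [0.6, 0.4, -1.9]
width: 0.0426
gripper_force: 61.4
```

```bash
python3 go.py .6602 -.0748 .2 1.55 .6602 -.0748 .046 1.55
```

```text
t 14.1 p [0.5366 0.2687 0.2029] rpy [ 3.141 -0.     1.549] w 0.0426 q6 0.39
[-1.704e+00  6.560e-01  1.500e-02  1.000e-03 -0.000e+00 -1.000e-03]
[-1.704e+00  6.550e-01  7.850e-01  1.000e-03 -0.000e+00 -1.000e-03]
```

step_arm(
  motion="-0.25 0.1 0 0 0 0 30; -0.5 0.2 0 0 0 0 30; -0.75 0.3 0 0 0 0 30; -1 0.4 0 0 0 0 30; -1 0.4 0 0 0 0 30; -1 0.4 0 0 0 0 30; -1 0.4 0 0 0 0 30",
)

```text
time_s: 14.8
position: [0.6114, 0.0675, 0.2013]
tool_rot: [-3.139, -0.0, 1.548]
wrist_force: [-0.9, 1.0, -1.0]
width: 0.0425
gripper_force: 61.4
```

step_arm(
  motion="-0.2 0.1 0 0 0 0 30; -0.4 0.2 0 0 0 0 30; -0.6 0.256 0 0 0 0 30; -0.704 0.256 0 0 0 0 30; -0.704 0.256 0.1 0 0 0 30; -0.704 0.256 0.3 0 0 0 30; -0.704 0.256 0.5 0 0 0 30; -0.704 0.256 0.65 0 0 0 30; -0.704 0.256 0.74 0 0 0 30; -0.704 0.256 0.78 0 0 0 30; -0.704 0.256 0.785 0 0 0 30; -0.704 0.256 0.785 0 0 0 30; -0.704 0.256 0.785 0 0 0 30",
)

```text
time_s: 16.1
position: [0.6603, -0.0736, 0.0457]
tool_rot: [3.141, -0.0, 1.55]
wrist_force: [-0.3, 0.4, -1.1]
width: 0.0423
gripper_force: 63.8
```

step_arm(
  motion="0 0 0 0 0 0 30; 0 0 0 0 0 0 62; 0 0 0 0 0 0 62; 0 0 0 0 0 0 62; 0 0 0 0 0 0 62; 0 0 -0.2 0 0 0 62; 0 0 -0.45 0 0 0 62; 0 0 -0.7 0 0 0 62; 0 0 -0.78 0 0 0 62; 0.25 -0.25 -0.78 0 0 0 62; 0.5 -0.5 -0.78 0 0 0 62; 0.75 -0.75 -0.78 0 0 0 62; 1 -0.95 -0.78 0 0 0 62; 1 -0.95 -0.78 0 0 0 62; 1 -0.95 -0.78 0 0 0 62; 1 -0.95 -0.78 0 0 0 62",
)

```text
time_s: 17.7
position: [0.4722, 0.1314, 0.2017]
tool_rot: [-3.141, -0.0, 1.552]
wrist_force: [0.8, -0.7, -0.0]
width: 0.0621
gripper_force: 0.0
```

```bash
python3 m.py | grep -E 'jar|wood'; python3 go.py  .4445 .2647 .2 1.55 .4445 .2647 .037 1.55
```

```text
jar px [349.9 244.1] r 10.1 XY@56 [ 0.5666 -0.0768] @64 [ 0.5663 -0.076 ] z 0.064
jar px [292.4 241.3] r 10.3 XY@56 [0.569  0.0456] @64 [0.5686 0.0454] z 0.064
jar px [349.6 199.9] r 10.4 XY@56 [ 0.6612 -0.0741] @64 [ 0.6601 -0.0733] z 0.064
jar px [322.5 198.5] r 10.1 XY@56 [ 0.6625 -0.0159] @64 [ 0.6613 -0.0155] z 0.064
jar px [295.1 196.6] r 10.1 XY@56 [0.6646 0.0427] @64 [0.6635 0.0426] z 0.063
wood [498. 300.] (array([ 458.8, -380. ]), array([65.5, 20.8]), 0.2) z 0.094
wood [249. 213.] (array([622.2, 134.4]), array([21.1, 27. ]), 82.7) z 0.121
wood [320. 222.] (array([616.3, -14.4]), array([262.4, 200.2]), 88.7) z 0.026
t 17.8 p [0.4739 0.1304 0.2018] rpy [ 3.141 -0.     1.551] w 0.0621 q6 0.17
[ 0.669 -0.16   0.009  0.    -0.     0.001]
[ 0.669 -0.161  0.824  0.    -0.     0.001]
```

step_arm(
  motion="0.25 -0.08 0 0 0 0 62; 0.5 -0.16 0 0 0 0 62; 0.669 -0.16 0.1 0 0 0 62; 0.669 -0.16 0.3 0 0 0 62; 0.669 -0.16 0.5 0 0 0 62; 0.669 -0.16 0.7 0 0 0 62; 0.669 -0.16 0.824 0 0 0 62; 0.669 -0.16 0.824 0 0 0 62; 0.669 -0.16 0.824 0 0 0 62; 0.669 -0.16 0.824 0 0 0 30; 0.669 -0.16 0.824 0 0 0 30; 0.669 -0.16 0.824 0 0 0 30; 0.669 -0.16 0.824 0 0 0 30; 0.669 -0.16 0.824 0 0 0 30; 0.669 -0.16 0.6 0 0 0 30; 0.669 -0.16 0.3 0 0 0 30; 0.669 -0.16 0 0 0 0 30; 0.669 -0.16 0 0 0 0 30; 0.669 -0.16 0 0 0 0 30; 0.669 -0.16 0 0 0 0 30",
)

```text
time_s: 19.75
position: [0.4457, 0.2638, 0.2022]
tool_rot: [3.14, -0.001, 1.549]
wrist_force: [0.2, 0.6, -1.8]
width: 0.0423
gripper_force: 61.4
```

```bash
python3 go.py .5695 -.0140 .2 1.55 .5695 -.0140 .046 1.55
```

```text
t 19.8 p [0.4457 0.2638 0.2022] rpy [ 3.140e+00 -1.000e-03  1.549e+00] w 0.0423 q6 0.44
[-1.375e+00  6.490e-01  1.100e-02  1.000e-03 -1.000e-03 -1.000e-03]
[-1.376e+00  6.480e-01  7.810e-01  1.000e-03 -1.000e-03 -1.000e-03]
```

step_arm(
  motion="-0.25 0.1 0 0 0 0 30; -0.5 0.2 0 0 0 0 30; -0.75 0.3 0 0 0 0 30; -1 0.4 0 0 0 0 30; -1 0.4 0 0 0 0 30; -1 0.4 0 0 0 0 30; -1 0.4 0 0 0 0 30",
)

```text
time_s: 20.45
position: [0.5205, 0.0625, 0.2005]
tool_rot: [-3.14, -0.0, 1.548]
wrist_force: [-0.6, 0.7, -1.6]
width: 0.0426
gripper_force: 61.4
```

step_arm(
  motion="-0.2 0.1 0 0 0 0 30; -0.375 0.249 0 0 0 0 30; -0.375 0.249 0 0 0 0 30; -0.375 0.249 0.1 0 0 0 30; -0.375 0.249 0.3 0 0 0 30; -0.375 0.249 0.5 0 0 0 30; -0.375 0.249 0.65 0 0 0 30; -0.375 0.249 0.74 0 0 0 30; -0.375 0.249 0.775 0 0 0 30; -0.375 0.249 0.78 0 0 0 30; -0.375 0.249 0.78 0 0 0 30; -0.375 0.249 0.78 0 0 0 30",
)

```text
time_s: 21.65
position: [0.5694, -0.0129, 0.0458]
tool_rot: [3.141, -0.0, 1.55]
wrist_force: [0.4, -0.1, -0.6]
width: 0.0422
gripper_force: 64.2
```

step_arm(
  motion="0 0 0 0 0 0 30; 0 0 0 0 0 0 62; 0 0 0 0 0 0 62; 0 0 0 0 0 0 62; 0 0 0 0 0 0 62; 0 0 -0.2 0 0 0 62; 0 0 -0.45 0 0 0 62; 0 0 -0.7 0 0 0 62; 0 0 -0.9 0 0 0 62; -0.25 -0.1 -0.9 0 0 0 62; -0.5 -0.2 -0.9 0 0 0 62; -0.75 -0.3 -0.9 0 0 0 62; -1 -0.4 -0.9 0 0 0 62; -1 -0.4 -0.9 0 0 0 62; -1 -0.4 -0.9 0 0 0 62; -1 -0.4 -0.9 0 0 0 62",
)

```text
time_s: 23.25
position: [0.4851, -0.2117, 0.2254]
tool_rot: [3.142, -0.0, 1.548]
wrist_force: [0.5, 0.2, -0.8]
width: 0.0619
gripper_force: 0.0
```

```bash
python3 m.py ; python3 go.py  .459 -.36 .2 0; python3 - <<'E'
from h import *
im,d=look('side','side1')
cv2.imwrite('pics/lid1.png',cv2.resize(im[240:480,240:560,::-1],None,fx=2,fy=2))
E
```

```text
jar px [132.9 295.7] r 10.8 XY@56 [0.4457 0.3747] @64 [0.4463 0.3719] z 0.056
jar px [349.8 244. ] r 10.2 XY@56 [ 0.5668 -0.0766] @64 [ 0.5664 -0.0758] z 0.064
jar px [319.8 241.8] r 10.3 XY@56 [ 0.5697 -0.0125] @64 [ 0.5693 -0.0122] z 0.064
jar px [292.5 241.5] r 10.1 XY@56 [0.5686 0.0454] @64 [0.5682 0.0453] z 0.065
jar px [349.6 200. ] r 10.5 XY@56 [ 0.6611 -0.074 ] @64 [ 0.6599 -0.0733] z 0.064
jar px [322.5 198.5] r 10.1 XY@56 [ 0.6625 -0.0159] @64 [ 0.6613 -0.0155] z 0.064
jar px [295.5 196.5] r 10.1 XY@56 [0.665  0.0419] @64 [0.6638 0.0418] z 0.064
wood [240. 320.] (array([406.5, 144.2]), array([30., 30.]), 2.0) z 0.021
wood [249. 213.] (array([622.2, 134.5]), array([20.7, 27. ]), 82.7) z 0.121
wood [320. 222.] (array([616.3, -14.4]), array([262.4, 200.1]), 88.7) z 0.025
lid 248 441 116 39 (array([120.1,   4. ]), array([ 76.1, 235.6]), 0.8)
lid 374 363 202 117 (array([ 204.9, -345.5]), array([236.3, 421.2]), 0.8)
lid 426 225 190 155 (array([ 407.3, -438.2]), array([369.1, 307. ]), 59.8)
t 23.3 p [ 0.4854 -0.2112  0.2254] rpy [-3.142 -0.     1.549] w 0.0622 q6 -0.5
[-0.747 -0.116  0.127 -0.    -0.     0.986]
```

View pics/side1.png

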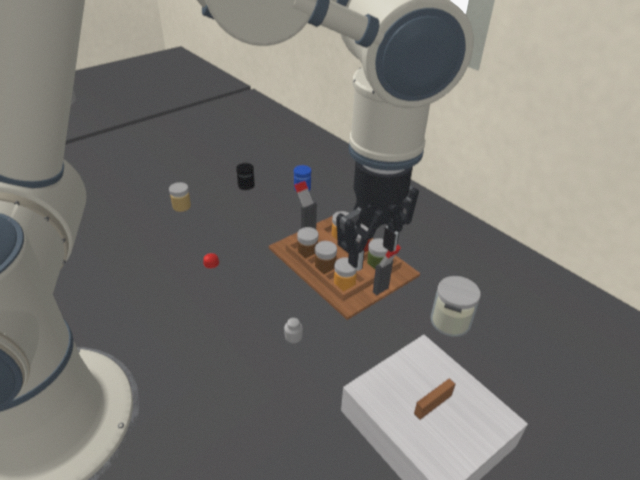

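Six jars all stand at z 0.064 in their pockets, and the lid is unmoved with its handle at side (436,398). I'll refine the handle's yaw and centre from the saved top picture.

```bash
python3 - <<'E'
from h import *
im=cv2.imread('pics/top0.png')[:,:,::-1]; im=np.ascontiguousarray(im)
def fit(pts,z,lbl):
    P=plane('top',pts,z)[:,:2]; vx,vy,x0,y0=cv2.fitLine((P*1000).astype(np.float32),cv2.DIST_HUBER,0,.01,.01).ravel()
    print(lbl,'mid',P.mean(0).round(4),'dir deg',round(np.degrees(np.arctan2(vy,vx)),2))
w=wood(im); g=grey(im,120)|w
g[:,:430]=0; g[:250]=0; w[:,:430]=0
def edge(m,rows,side):
    return [(np.flatnonzero(m[y])[side]+ (.5 if side else -.5),y) for y in rows]
ys=np.flatnonzero(w.any(1)); print(ys[0],ys[-1])
fit(edge(w,range(ys[0]+4,ys[-1]-3),-1),.096,'handle -y edge')
ys=np.flatnonzero(g.any(1)); print(ys[0],ys[-1])
fit(edge(g,range(ys[0]+15,ys[-1]-10),-1),.064,'lid -y edge')
fit([(x,np.flatnonzero(g[:,x])[-1]+.5) for x in range(455,535)],.064,'lid near edge')
fit([(x,np.flatnonzero(g[250:,x])[0]+249.5) for x in range(460,535)],.064,'lid far edge')
hs=cv2.cvtColor(im,cv2.COLOR_RGB2HSV)[...,2]
print(hs[300,488:510])
E
```

```text
284 316
handle -y edge mid [ 0.4589 -0.3905] dir deg -3.11
253 344
lid -y edge mid [ 0.4581 -0.4916] dir deg -2.37
lid near edge mid [ 0.3688 -0.3865] dir deg 87.44
lid far edge mid [ 0.549  -0.3909] dir deg 87.29
[232 232 231 221 188 162 158 158 161 170 177 172 172 173 171 174 199 227
 233 234 234 234]
```

step_arm(
  motion="-0.2 -0.03 0 0 0 0.09 62; -0.4 -0.06 0 0 0 0.19 62; -0.6 -0.1 0 0 0 0.28 62; -0.8 -0.12 0 0 0 0.38 62; -0.87 -0.12 0 0 0 0.47 62; -0.87 -0.12 0 0 0 0.57 62; -0.87 -0.12 0 0 0 0.66 62; -0.87 -0.12 0 0 0 0.76 62; -0.87 -0.12 0.1 0 0 0.85 62; -0.87 -0.12 0.2 0 0 0.95 62; -0.87 -0.12 0.3 0 0 1 62; -0.87 -0.12 0.3 0 0 1 62; -0.87 -0.12 0.3 0 0 1 62; -0.87 -0.12 0.3 0 0 1 62",
)

```text
time_s: 24.75
position: [0.458, -0.3855, 0.1666]
tool_rot: [3.141, -0.001, -0.019]
wrist_force: [-0.9, -0.2, 0.6]
width: 0.062
gripper_force: 0.0
```

```bash
python3 go.py  .459 -.385 .08 -.045; python3 - <<'E'
from h import *
im,d=look('side')
cv2.imwrite('pics/lid2.png',cv2.resize(im[240:480,300:540,::-1],None,fx=2,fy=2))
E
```

```text
t 24.8 p [ 0.458  -0.3855  0.1666] rpy [ 3.141e+00 -1.000e-03 -1.900e-02] w 0.062 q6 0.79
[ 0.004 -0.003  0.433  0.001 -0.001  0.017]
```

View pics/lid2.png

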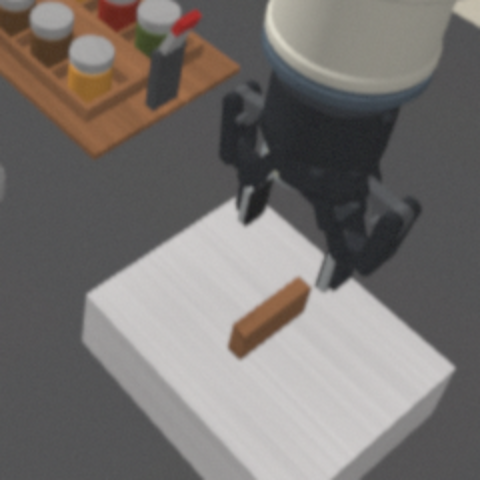

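The crop shows the open jaws straddling the handle line, aligned across it.

step_arm(
  motion="0.004 -0.003 0.15 0 0 0.017 62; 0.004 -0.003 0.3 0 0 0.017 62; 0.004 -0.003 0.4 0 0 0.017 62; 0.004 -0.003 0.43 0 0 0.017 62; 0.004 -0.003 0.43 0 0 0.017 62; 0.004 -0.003 0.43 0 0 0.017 62; 0.004 -0.003 0.43 0 0 0.017 5; 0.004 -0.003 0.43 0 0 0.017 5; 0.004 -0.003 0.43 0 0 0.017 5; 0.004 -0.003 0.43 0 0 0.017 5; 0.004 -0.003 0.43 0 0 0.017 5; 0.004 -0.003 0.43 0 0 0.017 5; 0.004 -0.003 0.43 0 0 0.017 5; 0.004 -0.003 0.43 0 0 0.017 5",
  newtons=80,
)

```text
time_s: 26.2
position: [0.4583, -0.3852, 0.0802]
tool_rot: [3.141, -0.001, -0.049]
wrist_force: [-1.7, 1.2, 9.1]
width: 0.0128
gripper_force: 79.4
```

step_arm(
  motion="0 0 -0.02 0 0 0 5; 0 0 -0.1 0 0 0 5; 0 0 -0.25 0 0 0 5; 0 0 -0.4 0 0 0 5; 0 0 -0.55 0 0 0 5; 0 0 -0.7 0 0 0 5; 0 0 -0.85 0 0 0 5; 0 0 -0.85 0 0 0 5; 0 0 -0.85 0 0 0 5; 0 0 -0.85 0 0 0 5",
)

```text
time_s: 27.2
position: [0.4574, -0.3844, 0.2481]
tool_rot: [-3.14, 0.002, -0.049]
wrist_force: [-0.3, 0.7, -4.3]
width: 0.0124
gripper_force: 78.5
```

```bash
python3 go.py  .6163 -.0144 .25 -.023;  python3 - <<'E'
from h import *
im,d=look('side')
cv2.imwrite('pics/lid3.png',im[100:480,200:640,::-1])
E
```

```text
t 27.2 p [ 0.4574 -0.3844  0.2481] rpy [-3.14e+00  2.00e-03 -4.90e-02] w 0.0124 q6 0.82
[ 7.030e-01 -1.886e+00 -8.000e-03 -1.000e-03  1.000e-03 -1.600e-02]
```

View pics/lid3.png

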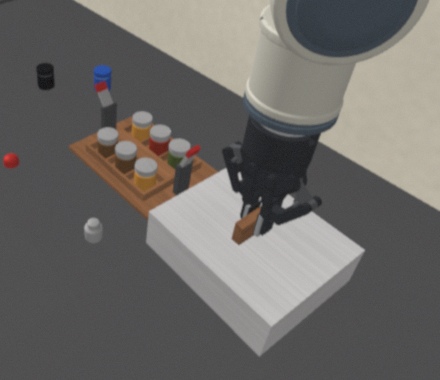

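step_arm(
  motion="0.04 -0.1 0 0 0 0 5; 0.08 -0.22 0 0 0 0 5; 0.13 -0.36 0 0 0 0 5; 0.18 -0.5 0 0 0 0 5; 0.23 -0.64 0 0 0 -0.01 5; 0.28 -0.77 0 0 0 -0.01 5; 0.32 -0.87 0 0 0 -0.016 5; 0.35 -0.95 0 0 0 -0.016 5; 0.35 -0.95 0 0 0 -0.016 5; 0.35 -0.95 0 0 0 -0.016 5; 0.35 -0.95 0 0 0 -0.016 5",
)

```text
time_s: 28.35
position: [0.5369, -0.1992, 0.2492]
tool_rot: [-3.142, 0.001, -0.024]
wrist_force: [-0.6, -0.3, -4.2]
width: 0.0127
gripper_force: 78.7
```

```bash
python3 go.py  .6163 -.0144 .25 -.023
```

```text
t 28.4 p [ 0.5369 -0.1992  0.2492] rpy [-3.142e+00  1.000e-03 -2.400e-02] w 0.0127 q6 1.14
[ 0.375 -0.933 -0.004 -0.     0.    -0.001]
```

step_arm(
  motion="0.04 -0.1 0 0 0 0 5; 0.09 -0.22 0 0 0 0 5; 0.15 -0.36 0 0 0 0 5; 0.2 -0.5 0 0 0 0 5; 0.26 -0.64 0 0 0 0 5; 0.31 -0.77 0 0 0 0 5; 0.35 -0.87 0 0 0 0 5; 0.375 -0.933 0 0 0 0 5; 0.375 -0.933 0 0 0 0 5; 0.375 -0.933 0 0 0 0 5; 0.375 -0.933 0 0 0 0 5",
)

```text
time_s: 29.45
position: [0.6163, -0.0149, 0.2494]
tool_rot: [3.141, 0.0, -0.025]
wrist_force: [-0.7, 0.2, -4.5]
width: 0.0126
gripper_force: 78.9
```

```bash
python3 go.py  .6163 -.0144 .13 -.023 .6163 -.0144 .088 -.023;python3 - <<'E'
from h import *
im,d=look('side')
cv2.imwrite('pics/lid4.png',im[60:400,140:540,::-1])
h=cv2.cvtColor(im,cv2.COLOR_RGB2HSV)
E
```

```text
t 29.4 p [ 0.6163 -0.0149  0.2494] rpy [ 3.141  0.    -0.025] w 0.0126 q6 1.47
[ 0.    -0.003  0.597  0.     0.    -0.001]
[ 0.    -0.003  0.807  0.     0.    -0.001]
```

View pics/lid4.png

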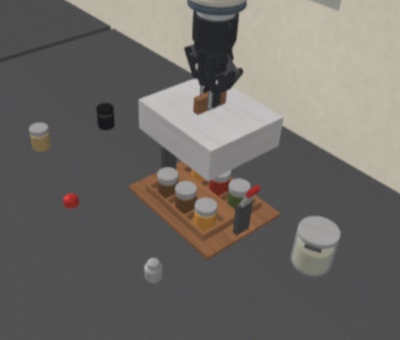

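The lid hangs level over the box, between the clamps. I'll lower it in two steps.

step_arm(
  motion="0 -0.003 0.08 0 0 0 5; 0 -0.003 0.18 0 0 0 5; 0 -0.003 0.28 0 0 0 5; 0 -0.003 0.38 0 0 0 5; 0 -0.003 0.48 0 0 0 5; 0 -0.003 0.57 0 0 0 5; 0 -0.003 0.64 0 0 0 5; 0 -0.003 0.69 0 0 0 5; 0 -0.003 0.73 0 0 0 5; 0 -0.003 0.74 0 0 0 5; 0 -0.003 0.74 0 0 0 5; 0 -0.003 0.74 0 0 0 5",
)

```text
time_s: 30.7
position: [0.617, -0.0132, 0.1021]
tool_rot: [3.141, -0.001, -0.024]
wrist_force: [0.6, 0.0, -4.1]
width: 0.0125
gripper_force: 79.0
```

```bash
python3 go.py  .6163 -.0144 .088 -.023
```

```text
t 30.7 p [ 0.617  -0.0132  0.1021] rpy [ 3.141e+00 -1.000e-03 -2.400e-02] w 0.0125 q6 1.48
[-0.003  0.006  0.07   0.    -0.001 -0.   ]
```

step_arm(
  motion="0 0 0.02 0 0 0 5; 0 0 0.04 0 0 0 5; 0 0 0.055 0 0 0 5; 0 0 0.065 0 0 0 5; 0 0 0.07 0 0 0 5; 0 0 0.07 0 0 0 5; 0 0 0.07 0 0 0 5",
)

```text
time_s: 31.4
position: [0.6164, -0.0132, 0.0882]
tool_rot: [3.142, -0.0, -0.023]
wrist_force: [-6.6, 0.6, 11.4]
width: 0.0126
gripper_force: 81.2
```

step_arm(
  motion="0 0 0 0 0 0 50; 0 0 0 0 0 0 50; 0 0 0 0 0 0 50; 0 0 0 0 0 0 50; 0 0 -0.1 0 0 0 50; 0 0 -0.25 0 0 0 50; 0 0 -0.45 0 0 0 50; 0 0 -0.55 0 0 0 0; 0 0.25 -0.55 0 0 0 0; 0 0.5 -0.55 0 0 0 0; 0 0.75 -0.55 0 0 0 0; 0 0.95 -0.55 0 0 0 0; 0 0.95 -0.55 0 0 0 0; 0 0.95 -0.55 0 0 0 0; 0 0.95 -0.55 0 0 0 0",
  newtons=40,
)

```text
time_s: 32.9
position: [0.612, -0.2023, 0.1974]
tool_rot: [-3.141, 0.0, -0.023]
wrist_force: [-0.6, 0.1, 0.6]
width: 0.0001
gripper_force: 0.0
```

```bash
python3 go.py .6136 -.205 .12 -.023; python3 - <<'E'
from h import *
im,d=look('top'); w=wood(im)
for c in blobs(w,60):
    o,s,a=cv2.minAreaRect(c); print(np.round(o),rect('top',c,.104))
im2,_=look('side')
cv2.imwrite('pics/l5.png',np.hstack([im[120:420,150:550],im2[60:360,140:540]])[:,:,::-1])
c=blobs(grey(im,120)|w,4000)
for k in c: print(cv2.boundingRect(k),rect('top',k,.072))
for uv in((300,200),(340,200),(300,245),(345,245)): print(depthz('top',d,np.array(uv)).round(4))
E
```

```text
t 32.9 p [ 0.612  -0.2023  0.1974] rpy [-3.141  0.    -0.023] w 0.0001 q6 1.18
[ 0.008  0.013  0.387 -0.     0.    -0.   ]
[240. 320.] (array([407.4, 143.2]), array([29.7, 29.8]), 2.0)
[319. 247.] (array([555.8,  -9.9]), array([238.3,  78.8]), 88.7)
[389. 220.] (array([ 614.7, -150.9]), array([26.8, 16.4]), 1.1)
[249. 213.] (array([621.3, 133.6]), array([20.5, 26.8]), 82.7)
[322. 218.] (array([616.6, -13.1]), array([11. , 67.6]), 88.5)
[376. 198.] (array([ 659. , -123.1]), array([16.3, 72.9]), 87.6)
[268. 193.] (array([663.6,  97.4]), array([18.7, 73.6]), 89.0)
(113, 363, 239, 117) (array([198.9, 152.5]), array([230.8, 479.1]), 0.8)
(376, 247, 180, 233) (array([ 315.7, -302.3]), array([372.2, 438.1]), 74.7)
(260, 174, 121, 96) (array([611.7, -12.2]), array([246.3, 190.7]), 88.7)
(416, 120, 173, 134) (array([ 656.1, -405.1]), array([311.8, 282.5]), 67.3)
(0, 0, 640, 78) (array([1004.8,  -16.2]), array([ 173.4, 1380. ]), 2.6)
[0.6555 0.032  0.072 ]
[ 0.6581 -0.0522  0.0722]
[0.5609 0.0292 0.0713]
[ 0.5636 -0.065   0.0718]
```

View pics/l5.png

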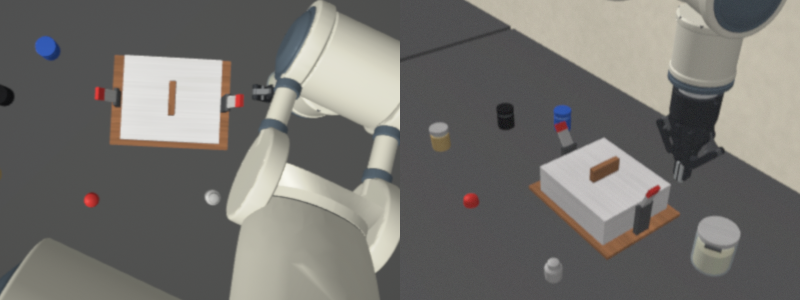

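The lid is seated: its top is 0.072 at all four corners and the handle is at (0.617, −0.013). Now I'll sweep the right clamp over.

step_arm(
  motion="0.005 0 0.2 0 0 0 0; 0.005 0 0.38 0 0 0 0; 0.005 0 0.4 0 0 0 0; 0.005 0 0.4 0 0 0 0; 0.005 -0.08 0.4 0 0 0 0; 0.005 -0.16 0.4 0 0 0 0; 0.005 -0.24 0.4 0 0 0 0; 0.005 -0.32 0.4 0 0 0 0; 0.005 -0.4 0.4 0 0 0 0; 0.005 -0.47 0.4 0 0 0 0; 0.005 -0.53 0.4 0 0 0 0; 0.005 -0.53 0.4 0 0 0 0; 0.005 -0.53 0.4 0 0 0 0",
)

```text
time_s: 34.3
position: [0.6156, -0.097, 0.1174]
tool_rot: [-3.141, 0.0, -0.023]
wrist_force: [-0.3, -1.3, -0.1]
width: 0.0002
gripper_force: 0.0
```

step_arm(
  motion="0 0 0.04 0 0 0 0; 0 0 0.08 0 0 0 0; 0 0 0.105 0 0 0 0; 0 0 0.12 0 0 0 0; 0 0 0.12 0 0 0 0; 0 0 0.12 0 0 0 0",
)

```text
time_s: 34.9
position: [0.6155, -0.0973, 0.0933]
tool_rot: [3.142, 0.0, -0.024]
wrist_force: [-0.3, -0.1, -0.3]
width: 0.0002
gripper_force: 0.0
```

step_arm(
  motion="0 0 0.005 0 0 0 0; 0 0 0.01 0 0 0 0; 0 0 0.01 0 0 0 0; 0 0 0.01 0 0 0 0",
)

```text
time_s: 35.3
position: [0.6157, -0.0973, 0.0919]
tool_rot: [3.141, -0.001, -0.024]
wrist_force: [-2.3, 0.2, 6.4]
width: 0.0001
gripper_force: 2.9
```

```bash
python3 - <<'E'
from h import *
im2,_=look('side')
cv2.imwrite('pics/l6.png',cv2.resize(im2[180:340,250:450,::-1],None,fx=3,fy=3))
E
```

```text
(no output)
```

View pics/l6.png

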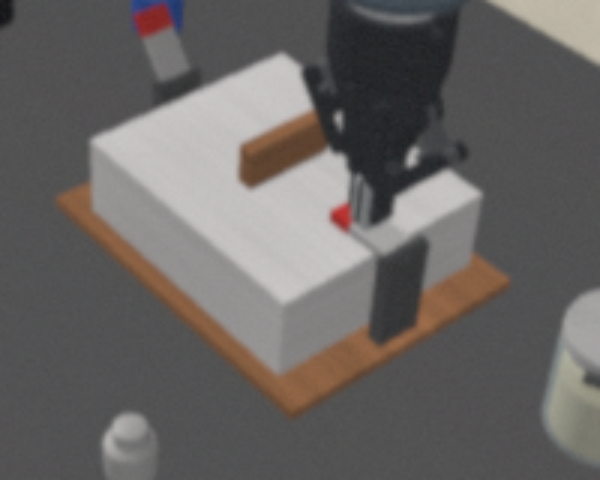

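The right clamp lies flat on the lid, with its red end at (345,215) in the crop. Now the left one.

step_arm(
  motion="0 0 -0.15 0 0 0 0; 0 0 -0.35 0 0 0 0; 0 0 -0.55 0 0 0 0; 0 -0.25 -0.55 0 0 0 0; 0 -0.5 -0.55 0 0 0 0; 0 -0.75 -0.55 0 0 0 0; 0 -1 -0.55 0 0 0 0; 0 -1 -0.55 0 0 0 0; 0 -1 -0.55 0 0 0 0; 0 -1 -0.55 0 0 0 0",
)

```text
time_s: 36.35
position: [0.6203, 0.102, 0.2015]
tool_rot: [3.141, 0.0, -0.024]
wrist_force: [0.0, 1.0, 0.3]
width: 0.0001
gripper_force: 0.0
```

```bash
python3 go.py .619 .176 .2 -.023 .619 .176 .1174 -.023 .619 .0685 .1174 -.023
```

```text
t 36.4 p [0.6203 0.102  0.2015] rpy [ 3.141  0.    -0.024] w 0.0001 q6 1.66
[-0.015 -0.37   0.007  0.     0.    -0.001]
[-0.015 -0.37   0.42   0.     0.    -0.001]
[-0.003  0.168  0.42   0.     0.    -0.001]
```

step_arm(
  motion="-0.015 -0.2 0 0 0 0 0; -0.015 -0.38 0 0 0 0 0; -0.015 -0.38 0 0 0 0 0; -0.015 -0.38 0.2 0 0 0 0; -0.015 -0.38 0.4 0 0 0 0; -0.015 -0.38 0.42 0 0 0 0; -0.015 -0.38 0.42 0 0 0 0; -0.015 -0.3 0.42 0 0 0 0; -0.013 -0.22 0.42 0 0 0 0; -0.011 -0.14 0.42 0 0 0 0; -0.009 -0.06 0.42 0 0 0 0; -0.007 0.02 0.42 0 0 0 0; -0.005 0.09 0.42 0 0 0 0; -0.003 0.165 0.42 0 0 0 0; -0.003 0.165 0.42 0 0 0 0; -0.003 0.165 0.42 0 0 0 0",
)

```text
time_s: 37.95
position: [0.6189, 0.0693, 0.1174]
tool_rot: [3.141, 0.0, -0.024]
wrist_force: [-0.1, 0.0, -0.1]
width: -0.0
gripper_force: 0.0
```

step_arm(
  motion="0 0 0.04 0 0 0 0; 0 0 0.08 0 0 0 0; 0 0 0.105 0 0 0 0; 0 0 0.12 0 0 0 0; 0 0 0.125 0 0 0 0; 0 0 0.128 0 0 0 0; 0 0 0.128 0 0 0 0",
)

```text
time_s: 38.65
position: [0.6186, 0.0699, 0.092]
tool_rot: [-3.142, 0.001, -0.024]
wrist_force: [-2.4, 0.4, 4.9]
width: -0.0001
gripper_force: 1.8
```

Contact at the same height as on the right. I'll retreat and check.

step_arm(
  motion="0 0 -0.15 0 0 0 0; 0 0 -0.35 0 0 0 0; 0 0 -0.6 0 0 0 0; 0 0 -0.85 0 0 0 0; -0.2 -0.25 -0.9 0 0 0 0; -0.2 -0.5 -0.9 0 0 0 0; -0.2 -0.75 -0.9 0 0 0 0; -0.2 -1 -0.9 0 0 0 0; -0.2 -1 -0.9 0 0 0 0; -0.2 -1 -0.9 0 0 0 0; -0.2 -1 -0.9 0 0 0 0",
)

```text
time_s: 39.75
position: [0.5836, 0.27, 0.2717]
tool_rot: [3.141, 0.0, -0.023]
wrist_force: [0.3, -0.2, -0.7]
width: 0.0
gripper_force: 0.0
```

```bash
python3 - <<'E'
from h import *
im,d=look('top'); im2,_=look('side'); w=wood(im)
cv2.imwrite('pics/l7.png',np.hstack([cv2.resize(im[160:280,250:390],None,fx=2.8,fy=2.8),cv2.resize(im2[180:300,260:400],None,fx=2.8,fy=2.8)])[:,:,::-1])
spares(im,d)
for c in blobs(w,60):
    o,s,a=cv2.minAreaRect(c); print(np.round(o),rect('top',c,.104))
for y in (.0776,.0676,.0576,-.1064,-.0964,-.0864):  # clamp tops, should be .081
    u=proj('top',[[.616,y,.081]])[0]; print(y,u.round(),depthz('top',d,u).round(4))
for uv in((300,200),(340,200),(300,245),(345,245)): print(depthz('top',d,np.array(uv)).round(4))
E
```

```text
[240. 320.] (array([407.4, 143.2]), array([29.7, 29.8]), 2.0)
[319. 247.] (array([555.8,  -9.9]), array([238.3,  78.8]), 88.7)
[355. 220.] (array([612.6, -81.4]), array([22.5, 16.3]), 1.3)
[288. 217.] (array([615.6,  54.9]), array([20.4, 16.2]), 1.7)
[322. 218.] (array([616.7, -13. ]), array([67.3, 10.2]), 1.5)
[376. 198.] (array([ 660.1, -123.3]), array([70.1, 16.4]), 1.1)
[268. 192.] (array([665.6,  97.4]), array([18.6, 69.6]), 89.3)
0.0776 [277. 218.] [0.6152 0.0784 0.0814]
0.0676 [282. 218.] [0.6155 0.0681 0.0812]
0.0576 [287. 218.] [0.6158 0.0577 0.0812]
-0.1064 [366. 220.] [ 0.6166 -0.1069  0.0809]
-0.0964 [361. 220.] [ 0.6163 -0.0964  0.0811]
-0.0864 [356. 220.] [ 0.6159 -0.0859  0.0815]
[0.6555 0.032  0.0719]
[ 0.6581 -0.0522  0.0721]
[0.5609 0.0292 0.0722]
[ 0.5636 -0.0651  0.0714]
```

View pics/l7.png

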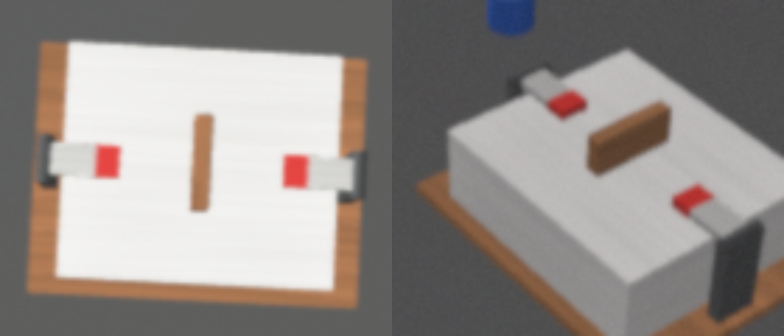

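Both clamps are flat (arm tops at 0.081) and the lid is level. I'll check the leftover spare, then hand in.

```bash
python3 - <<'E'
from h import *
im,d=look('side'); ok=False
for c in blobs(grey(im),60):
    o,rad=cv2.minEnclosingCircle(c)
    if rad<16:
        p=plane('side',[o],.056)[0]; z=depthz('side',d,np.array(o))[2]; print(np.round(o),round(rad,1),p.round(3),z.round(3))
        ok|=abs(p[0]-.446)<.08 and abs(p[1]-.375)<.08 and abs(z-.056)<.004
print(ok)
if ok: print(job.job_done())
E
```

```text
[291. 325.] 7.8 [ 0.394 -0.126  0.056] 0.039
[178. 188.] 8.4 [0.445 0.373 0.056] 0.058
True
the job is handed in; nothing more can be done
None
```

The job is handed in at about 40 s, though no verdict came back: all six pockets hold upright jars, the lid sits level on the box, both clamps are down flat, and the spare jar left over is standing upright on the counter.

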